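Dock the point-stick tray under its spring clip

TASK

With one fingertip press the red pedal of the spring clip down and keep it down, while the other fingertip pushes the flat white point-stick tray along its channel, under the raised clip foot, until it is fully home against the end stop; then let the pedal go so that the clip clamps the tray, and move clear. Only press and push: do not lift the tray or pick anything up, and leave the tiles, drink and other things on the table where they are.

Things in the scene. Friction and masses are not known exactly. Their poses are not given: they have to be found in the camera images.
- dock: Grey level dock fixed to the table, 215 mm long (its x -115 to 100 mm), 129 mm wide (y -37 to 92 mm). Origin: table level, under the channel's centre line. +x is the push direction, z up. Channel along x, centred on y = 0: floor 12 mm above the table, 63 mm wide between blue rails (tops at 18 mm), open at the -x end. Under the pedal the base is only 4 mm high.
- tray: Flat loose white tray with four coloured sticks in its top, 90 mm long (x), 60 mm wide (y), 14 mm high, 0.08 to 0.17 kg, lying in the channel from the start. Origin at the centre of its underside; x along the channel. Its pushed (trailing) edge is at its x = -45 mm. Home: origin at dock x = +40 mm, trailing edge at dock x = -5 mm.
- clip (a joint): Angle of the rocking spring clip (rad). 0: foot down, 4 mm above the channel floor, blocking the tray. Grows as the pedal is pressed: from 0.26 the foot clears the tray by 2 mm; 0.40 is the hard stop (9 mm clear). Springs back when let go; clamping the tray it reads about 0.21. At the pedal's middle it takes about 3 N to start and 8 to 9 N to hold at the stop.
- pedal (a point): Middle of the top of the clip's red pedal; moves with it. Flat plate, dock x -110 to +20 mm, y 47 to 89 mm when down. Released it slopes up away from the channel by 0.4 rad, middle 31 mm above the table. At the hard stop it is level, top 16 mm above the table: 4 mm above the channel floor, 10 mm below the tray's top. A fingertip can slide along it while holding it down.
- foot (a point): Underside of the clip's black rubber foot, at the end of a steel arm 14 mm wide (dock x 48 to 62 mm) across the channel; dock y = -10 mm. Released it is 16 mm above the table; it swings up as the pedal is pressed (arm then up to 54 mm above the table).
- tile0: Bystander: loose game tile lying flat, white on orange, 28 x 21 x 17 mm, near the dock. Origin under its centre.
- tile1: Bystander: another such tile, near the dock.
- tile2: Bystander: another such tile, near the dock.
- tile_row: Bystander: row of seven tiles with a dark wooden strip, 170 mm long (y) by 37 mm by 17 mm high. Origin under its middle.
- drink: Bystander: clear drink bottle with a green cap, 62 mm across, 190 mm high. Origin under its centre.
- spray: Bystander: small clear bottle with a white cap, 40 mm across, 140 mm high. Origin under its centre.
- mug: Bystander: blue mug, 76 mm across with a handle at its +y, 85 mm high. Origin under its centre.
- calculator: Bystander: black calculator lying flat, 70 x 130 x 20 mm. Origin under its centre.
- stop (a point): On the dock: middle of the blue end stop's face, at dock x = +85 mm, y = 0, 19 mm above the table (the stop's top is at 26 mm). The tray's leading edge rests here when home.
- hinge (a point): On the dock: point of the clip's hinge line at dock x = -45 mm, y = +37 mm, 32 mm above the table. The line runs along dock x: a steel tube of 4 mm radius from x = -114 to +72 mm, with lugs and a brass coil no higher than 40 mm, between channel and pedal.
Things that resemble listed ones, but are neither listed nor needed, are in the scene too. Leave any blue or turquoise look-alike of the tray alone.

How it is judged:
By the outcome, as a careful person would: the job done as asked, in the order asked, and still so for the second after the job is handed in, with the robot touching nothing.
It also fails if it takes over 40 s, if anything falls off the work surface, if the arm or the gripper's body presses on something with over 40 N, if the wrist force passes 120 N, or if a joint passes its speed limit or range.

ROBOT

A 6-joint arm with a two-finger parallel gripper is mounted at the origin on the work surface. World frame = base frame: x ahead of the robot, y to its left, z up, the work surface at z = 0. Lengths are in m, angles in degrees, forces in N, time in s.
With the tool pointing down it reaches from about 0.35 to 0.775 m from the base axis. Payload 7.3 kg.
Tool frame: the origin (TCP) lies midway between the tips of the shut fingers; the grasp point (between the pads) lies 19 mm behind it; z points along the fingers, y is the line along which they close (so a half turn about z gives the same grasp; the last joint's range is limited). The gripper opens to 92 mm and grips with 3 to 60 N. Pads are 19 mm wide; open, the fingers measure 130 mm over their backs; the gripper's body (75 mm by 190 mm) begins 47 mm behind the grasp point.
Start: joints at [-74.656, 19.595, 87.324, -0, 73.075, -8.365], TCP at [0.211, -0.481, 0.227] pointing down, gripper open.
Joint ranges: [-145.02, 145.02], [-44.19, 115.74], [2.07, 154.8], [-57.11, 237.11], [16.16, 152.29], [-177.93, 177.93]. Speed limits (degrees/s): [147.25, 147.25, 180, 180, 180, 180].

INTERFACE

Orientations are given as a 3x3 rotation matrix whose columns are the frame's x, y, z axes.
In Python, from cell import * gives the robot as it stands.
- The arm moves only by the tool play_rows, never from a script. Its argument "plan" is a list of rows, each a list of 2 entries, a list of its own where there are three numbers: the shift along the tool's x, y, z as a fraction of full scale, then the turn about the tool's z as a fraction of full scale. A call has 1 to 12 rows; each row is the pose to reach, as a shift and turn from the pose commanded when the call began, along the tool's axes at that moment; what a row does not reach only later rows make up. Full scale, the value 1, is 0.3 m for a shift and 120 degrees for a turn. A row lasts 1/10 s, in which the tool goes at most 50 mm and 8.59 degrees, less where a joint would pass 70% of its speed; a pose out of reach is approached as far as the arm can. A call with a number of a shift or a turn outside -1 to 1 is refused whole. A call with a gripper value outside its range is refused whole. "jaw" is the closure, from 0 (fully open) to 1 (shut), set as the call begins (left out, the last holds). The fingers move at their own pace and stop on an object; "force" is the grip in N (left out, the last holds). Time passes only in rows, so rows that repeat a pose let the fingers close. It gives the time, the measured TCP pose, the force, the opening and the grip force at its end, in the units of the state.
- get_obs(): the state, without advancing time (a new reading comes with each control period).
- snapshot(name): name is "scene" or "side" or "wrist"; returns (picture, depth): 400x640x3 uint8, red, green, blue; 400x640 float32, m along the optical axis (not along the pixel's ray), 0 where there is no reading.
- get_calibration(name): a dict with "fx", "fy", "cx", "cy" (pixels), "xyz" and "orientation" of the camera in the world. Camera axes: x right, y down, z forward; pixel columns grow to the right and rows downward; lengths in m; the calibration is good to about 2 mm. A picture is of the moment at which its call begins: read the wrist's pose just before it. get_calibration takes no time and is no camera call; for the wrist camera it gives the pose at the moment of the call.
- hand_in(): hands the job in; it is judged then, once.
The state is a dict: "t": time; "joint_pos": joint angles; "dq": joint speeds; "tau": joint torques, N m; "eef_pos": TCP position; "tcp_rot": TCP orientation; "ft_force": force on the tool from outside, world axes, zero at the start; "ft_torque": the same for the moment, N m; "opening": finger opening in m; "gripper_force": force on a finger pad.
Only numpy, scipy, OpenCV 4.12 (cv2) and the standard library are available. Lean on these libraries where they do the work, as an engineer would, in place of code of your own. Each camera call takes 0.05 s, during which the arm holds its last target. There are 200 camera calls.

## Working session

There is one attempt and no reset: what is moved stays moved. The work goes in short steps, Python scripts to look and compute and a tool call to move; the robot and the scene stay as the last step left them, time stands still between calls to the robot, and variables do not carry over. Pictures are saved under pics/ and viewed, at most 10 in all, crops included, and the job is handed in when it is done.

Besides the shell and the picture viewer there is one more tool, called by a JSON object that holds its "op" and its "data". play_rows: Moves the arm, as the interface text tells. Its arguments: {"type":"object","properties":{"plan":{"type":"array","items":{"type":"array"}},"jaw":{"type":"number"},"force":{"type":"number"}},"required":["plan"]}

```bash
mkdir -p pics
cat > h.py <<'E'
from cell import *
import numpy as np, cv2
def snap(n):
    c=get_calibration(n); p,d=snapshot(n)
    np.savez(''+n+'.npz',p=p,d=d,**{k:np.array(c[k]) for k in c})
    return p,d
def pt(n,u,v,z=None):
    f=np.load(''+n+'.npz'); r=np.array([(u-f['cx'])/f['fx'],(v-f['cy'])/f['fy'],1.])
    R=f['orientation'];o=f['xyz'];w=R@r
    if z is None:
        dd=f['d'][int(v)-1:int(v)+2,int(u)-1:int(u)+2]; dd=dd[dd>0]; return o+w*np.median(dd)
    return o+w*(z-o[2])/w[2]
E
python3 - <<'E'
from h import *
for n in('scene','side'):
    p,d=snap(n); cv2.imwrite(f'pics/{n}0.png',p[:,:,::-1])
    c=get_calibration(n);print(c['xyz'],np.round(c['orientation'],2).tolist(),c['fx'])
o=get_obs();print(o['eef_pos'],np.round(o['tcp_rot'],3),o['opening'])
E
```

```text
[ 1.25408504 -0.63621598  0.96483067] [[0.69, 0.51, -0.51], [0.72, -0.47, 0.51], [0.02, -0.72, -0.69]] 517.9516612117181
[-0.01666262  0.80524186  0.73033777] [[-0.8, -0.34, 0.5], [-0.6, 0.44, -0.66], [0.0, -0.83, -0.56]] 393.9409773028185
[ 0.2110216  -0.48033859  0.22614396] [[ 0.916  0.402 -0.   ]
 [ 0.402 -0.916  0.001]
 [ 0.    -0.001 -1.   ]] 0.09190869314804054
```

View pics/scene0.png

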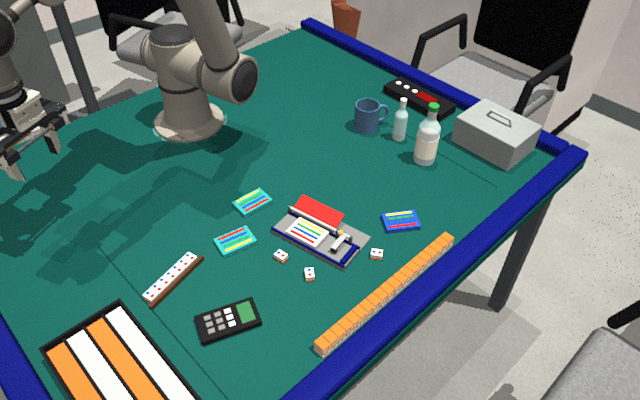

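View pics/side0.png

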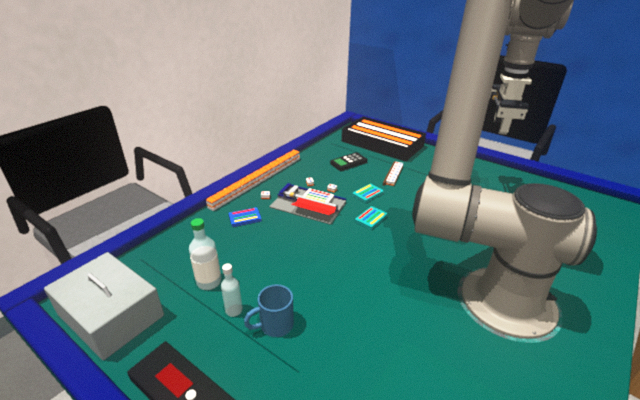

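Scene view: the dock with the red pedal is at about (320,230), with the white tray in it at (308,233). Three look-alikes are turquoise at (252,201) and (235,240), and blue at (400,221). I choose the white one in the dock and check it in a close crop.

Run:
```python
import cv2
a=cv2.imread('pics/scene0.png')[180:290,230:390]
cv2.imwrite('pics/c1.png',cv2.resize(a,None,fx=5,fy=5,interpolation=cv2.INTER_CUBIC))
```

```text
(no output)
```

View pics/c1.png

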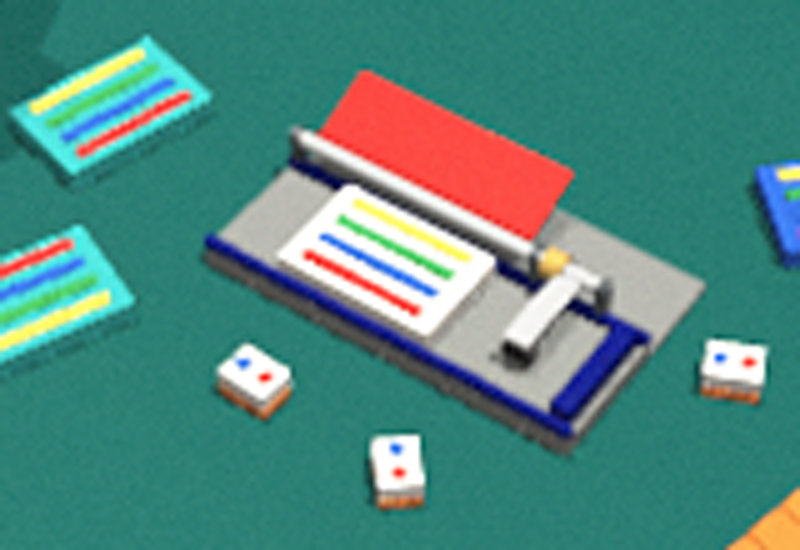

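The crop shows the white tray with its corners at crop pixels (280,255), (345,185), (497,260) and (430,335). The blue -y rail runs from (207,238) to (572,432), the clip foot is at (515,350), and the pedal is on the far side.

Run:
```python
from h import *
L={'rail-':(207,238,.018),'rail+':(572,432,.018),'stop+y':(648,338,.026),'tA':(280,255,.026),'tB':(345,185,.026),'tC':(497,260,.026),'tD':(430,335,.026),'pedA':(362,70,None),'pedB':(575,172,None),'foot':(515,350,.016),'base':(705,287,.004),'tile0':(255,367,.017),'tile1':(398,460,.017),'tile2':(735,357,.017)}
P={}
for k,(u,v,z) in L.items():
    P[k]=pt('scene',230+u/5,180+v/5,z); q=pt('scene',230+u/5,180+v/5); print(k,P[k].round(4),q.round(3))
x=P['rail+']-P['rail-'];print(np.linalg.norm(x),np.degrees(np.arctan2(x[1],x[0])))
for a,b in('tA','tD'),('tB','tC'),('tA','tB'),('tD','tC'):
    x=P[b]-P[a];print(a,b,np.linalg.norm(x),np.degrees(np.arctan2(x[1],x[0])))
x=(P['tC']+P['tD']-P['tA']-P['tB']);print(np.degrees(np.arctan2(x[1],x[0])),sum(P[k] for k in('tA','tB','tC','tD'))/4)
```

```text
rail- [ 0.5421 -0.1124  0.018 ] [ 0.54  -0.111  0.015]
rail+ [ 0.7521 -0.0673  0.018 ] [ 0.75  -0.065  0.014]
stop+y [ 0.7413 -0.0052  0.026 ] [0.737 0.001 0.017]
tA [ 0.5813 -0.098   0.026 ] [ 0.58  -0.097  0.024]
tB [ 0.5675 -0.043   0.026 ] [ 0.568 -0.043  0.027]
tC [ 0.6562 -0.0227  0.026 ] [ 0.653 -0.019  0.021]
tD [ 0.669  -0.0797  0.026 ] [ 0.665 -0.076  0.02 ]
pedA [0.4922 0.0363 0.0023] [0.492 0.036 0.002]
pedB [0.6237 0.0667 0.0008] [0.624 0.067 0.001]
foot [ 0.6974 -0.0505  0.016 ] [ 0.702 -0.055  0.024]
base [0.7258 0.0546 0.004 ] [0.725 0.056 0.003]
tile0 [ 0.6211 -0.1486  0.017 ] [ 0.622 -0.149  0.018]
tile1 [ 0.7082 -0.1368  0.017 ] [ 0.709 -0.138  0.019]
tile2 [0.773  0.0226 0.017 ] [0.773 0.022 0.018]
0.2147486761776334 12.117807987335665
tA tD 0.08959899488987938 11.823527579523335
tB tC 0.09103448735958708 12.877122581207884
tA tB 0.05676275512306283 104.02866370257524
tD tC 0.05839962975937418 102.57308933404131
12.35451165278063 [ 0.61848302 -0.06083603  0.026     ]
```

Dock: yaw about 12.3°, origin near (0.6467, -0.0525). The sizes match the description (215 mm long, tray 90x58). My plan is to set the finger line along dock y with the jaw about 47 mm open, one tip behind the tray and the other on the pedal.

{"op": "play_rows", "data": {"plan": [[[0.8,-0.445,0.1],0.095],[[0.8,-0.445,0.1],0.095],[[0.8,-0.445,0.1],0.095],[[0.8,-0.445,0.1],0.095],[[0.8,-0.445,0.1],0.095],[[0.8,-0.445,0.1],0.095],[[0.8,-0.445,0.1],0.095],[[0.8,-0.445,0.1],0.095],[[0.8,-0.445,0.1],0.095],[[0.8,-0.445,0.1],0.095]], "jaw": 0.49}}

```text
t: 1.1
eef_pos: [0.3766, -0.263, 0.1967]
tcp_rot: [[0.977, 0.211, -0.0], [0.211, -0.977, -0.0], [-0.0, 0.0, -1.0]]
ft_force: [-0.9, -0.4, -0.0]
opening: 0.0467
gripper_force: 0.0
```

```bash
cat >> h.py <<'E'
th=np.radians(12.3);O=np.array([.6467,-.0525])
ex=np.array([np.cos(th),np.sin(th)]);ey=np.array([-ex[1],ex[0]])
def dock(p): q=np.array(p)[:2]-O; return np.array([q@ex,q@ey,p[2] if len(p)>2 else 0])
def world(x,y,z): return np.array([*(O+x*ex+y*ey),z])
def go(x,y,z):
    o=get_obs();R=np.array(o['tcp_rot']);print('t',o['t'],'dock',dock(o['eef_pos']).round(4),'F',np.round(o['ft_force'],1),'op',round(o['opening'],4),'yaw',np.degrees(np.arctan2(R[1,0],R[0,0])).round(2))
    print('shift',(R.T@(world(x,y,z)-o['eef_pos'])/.3).round(4))
E
python3 -c "
from h import *
go(-.092,.033,.10)"
```

```text
t 1.1 dock [-0.3087 -0.1481  0.1967] F [-0.9 -0.4 -0. ] op 0.0467 yaw 12.21
shift [ 0.7213 -0.605   0.3222]
```

{"op": "play_rows", "data": {"plan": [[[0.721,-0.605,0.32],0],[[0.721,-0.605,0.32],0],[[0.721,-0.605,0.32],0],[[0.721,-0.605,0.32],0],[[0.721,-0.605,0.32],0],[[0.721,-0.605,0.32],0],[[0.721,-0.605,0.32],0],[[0.721,-0.605,0.32],0],[[0.721,-0.605,0.32],0],[[0.721,-0.605,0.32],0],[[0.721,-0.605,0.32],0]]}}

```text
t: 2.2
eef_pos: [0.5497, -0.0398, 0.1014]
tcp_rot: [[0.977, 0.211, 0.001], [0.211, -0.977, -0.0], [0.001, 0.001, -1.0]]
ft_force: [0.1, -0.9, 0.3]
opening: 0.0468
gripper_force: 0.0
```

```bash
python3 -c "
from h import *
go(-.092,.033,.06)
p,d=snap('wrist');cv2.imwrite('pics/w1.png',p[:,:,::-1])
p,d=snap('scene');cv2.imwrite('pics/s1.png',cv2.resize(p[150:290,210:400,::-1],None,fx=4,fy=4,interpolation=cv2.INTER_CUBIC))
c=get_calibration('wrist');print(c['xyz'],c['orientation'])"
```

```text
t 2.2 dock [-0.0921  0.033   0.1014] F [ 0.1 -0.9  0.3] op 0.0468 yaw 12.19
shift [2.000e-04 1.000e-04 1.379e-01]
[ 0.62589865 -0.02275388  0.25866882] [[ 2.10808489e-01 -9.36368284e-01 -2.80667452e-01]
 [-9.77527167e-01 -2.02122386e-01 -5.98930643e-02]
 [-6.47209073e-04  2.86986025e-01 -9.57934550e-01]]
```

View pics/w1.png

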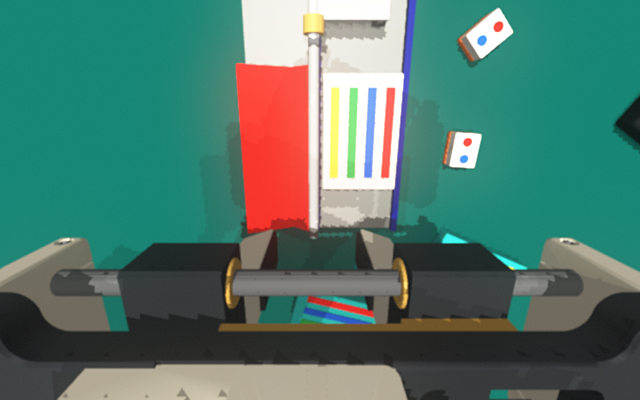

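View pics/s1.png

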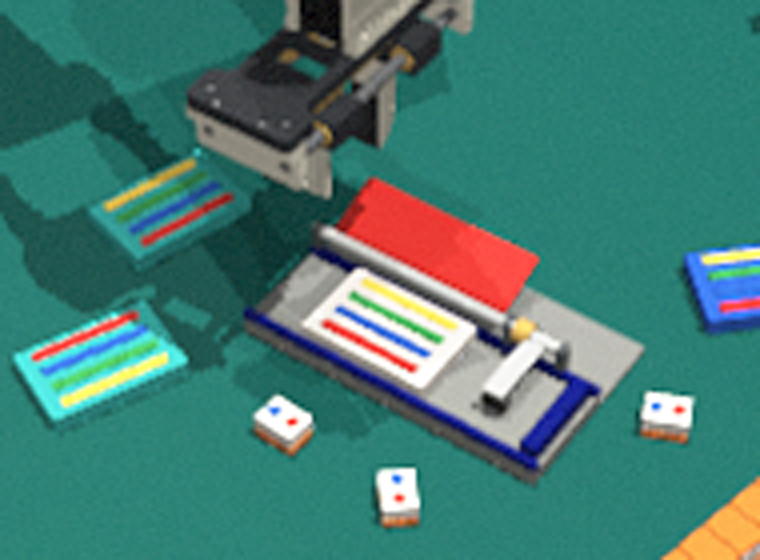

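The wrist view shows the white tray with its trailing corners at (322,190) and (396,189) and leading corners at (324,74) and (404,73). The tube end is at (314,232), and the fingertips show at the bottom. I'll check these against the dock frame.

```bash
python3 -c "
from h import *
for n,u,v,z in [('tl',322,190,.026),('tr',396,189,.026),('ll',324,74,.026),('lr',404,73,.026),('tubeEnd',314,231,.036),('tube far',315,60,.036),('rail far',412,20,.018),('rail near',395,230,.018),('pedal out near',247,229,.039),('pedal out far',237,64,.039)]:
  print(n,dock(pt('wrist',u,v,z)).round(4), dock(pt('wrist',u,v)).round(4))"
```

```text
tl [-0.0777  0.0286  0.026 ] [-0.0817  0.0283  0.0112]
tr [-0.077  -0.0328  0.026 ] [-0.0793 -0.0352  0.0175]
ll [0.0115 0.0273 0.026 ] [0.0118 0.0273 0.0234]
lr [ 0.012 -0.032  0.026] [ 0.013  -0.0343  0.0176]
tubeEnd [-0.1102  0.0353  0.036 ] [-0.1105  0.0353  0.0353]
tube far [0.0195 0.0339 0.036 ] [0.0197 0.0339 0.035 ]
rail far [ 0.0488 -0.0371  0.018 ] [ 0.0488 -0.0371  0.0179]
rail near [-0.1171 -0.037   0.018 ] [-0.1179 -0.0376  0.0162]
pedal out near [-0.107   0.0899  0.039 ] [-0.1234  0.1     0.    ]
pedal out far [0.0167 0.0881 0.039 ] [0.0172 0.089  0.0352]
```

The frame agrees to within about 2 mm: y needs a -2 mm bias, and the trailing edge is at x = -0.077. I'll descend in stages at (-0.095, 0.031).

{"op": "play_rows", "data": {"plan": [[[-0.01,0.007,0.09],0],[[-0.01,0.007,0.17],0],[[-0.01,0.007,0.2],0],[[-0.01,0.007,0.22],0],[[-0.01,0.007,0.235],0],[[-0.01,0.007,0.245],0],[[-0.01,0.007,0.25],0],[[-0.01,0.007,0.25],0]]}}

```text
t: 3.1
eef_pos: [0.5476, -0.0412, 0.026]
tcp_rot: [[0.977, 0.213, 0.001], [0.213, -0.977, -0.0], [0.001, 0.0, -1.0]]
ft_force: [0.4, -0.1, 0.2]
opening: 0.0468
gripper_force: 0.0
```

```bash
python3 -c "
from h import *
go(-.095,.031,.016)"
```

```text
t 3.1 dock [-0.0945  0.0321  0.026 ] F [ 0.4 -0.1  0.2] op 0.0468 yaw 12.31
shift [-0.0018  0.0037  0.0334]
```

I expected some pedal force at this height and see none, so I'll look.

```bash
python3 -c "
from h import *
p,d=snap('scene');a=cv2.resize(p[180:270,270:380,::-1],None,fx=4,fy=4,interpolation=cv2.INTER_CUBIC)
q,d=snap('side');b=cv2.resize(q[170:230,260:360,::-1],None,fx=3.5,fy=6,interpolation=cv2.INTER_CUBIC)
cv2.imwrite('pics/c2.png',np.hstack([a,b]));o=get_obs();print(o['ft_force'],o['ft_torque'])"
```

```text
[ 0.54186767 -0.51698111 -0.9341981 ] [0.02548689 0.04365857 0.00592618]
```

View pics/c2.png

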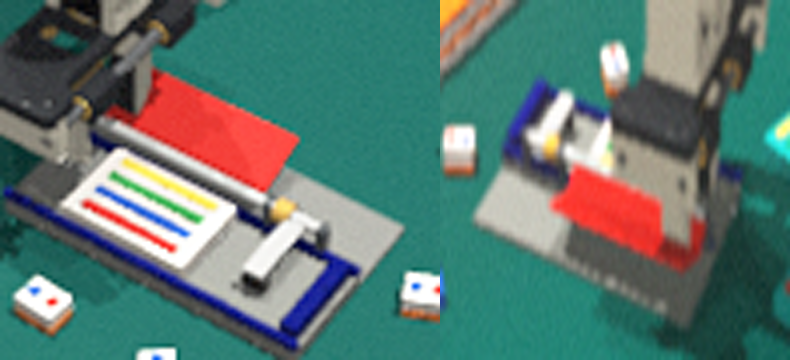

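The pedal finger is over the pedal but barely touching it, and the pusher is in the channel just behind the tray. I'll press on.

{"op": "play_rows", "data": {"plan": [[[0,0.003,0.008],0],[[0,0.003,0.016],0],[[0,0.003,0.022],0],[[0,0.003,0.027],0],[[0,0.003,0.03],0],[[0,0.003,0.03],0],[[0,0.003,0.03],0]]}}

```text
t: 3.9
eef_pos: [0.5487, -0.0439, 0.0186]
tcp_rot: [[0.977, 0.214, 0.003], [0.214, -0.977, -0.003], [0.002, 0.003, -1.0]]
ft_force: [-3.5, -7.6, 15.0]
opening: 0.0469
gripper_force: 7.8
```

```bash
python3 -c "
from h import *
go(-.095,.031,.016)
p,d=snap('scene');a=cv2.resize(p[180:270,270:380,::-1],None,fx=4,fy=4,interpolation=cv2.INTER_CUBIC)
q,d=snap('side');b=cv2.resize(q[170:230,260:360,::-1],None,fx=3.5,fy=6,interpolation=cv2.INTER_CUBIC)
cv2.imwrite('pics/c3.png',np.hstack([a,b]));o=get_obs();print(o['ft_force'],o['ft_torque'])"
```

```text
t 3.9 dock [-0.094   0.0293  0.0186] F [-3.5 -7.6 15. ] op 0.0469 yaw 12.33
shift [-0.0035 -0.0059  0.0088]
[-3.2006914 -7.3635911 14.2676079] [-0.87673228  0.68452297  0.13775289]
```

View pics/c3.png

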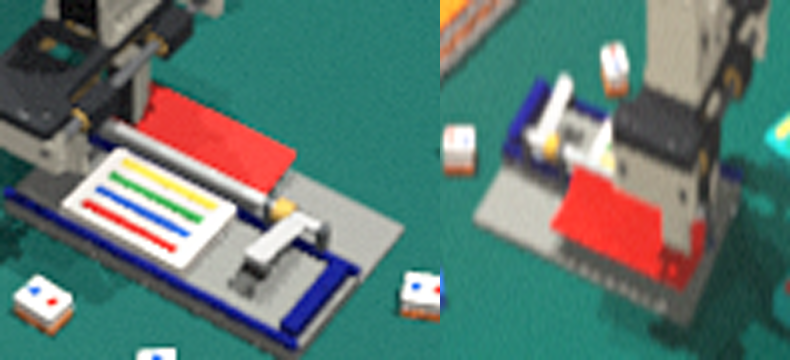

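The foot is rising: at 18.6 mm the angle is about 0.3, with the arm giving about 2 mm. I'll press further and shift slightly outward for leverage.

{"op": "play_rows", "data": {"plan": [[[0,-0.008,0.004],0],[[0,-0.015,0.008],0],[[0,-0.015,0.011],0],[[0,-0.015,0.011],0],[[0,-0.015,0.011],0]]}}

```text
t: 4.5
eef_pos: [0.5491, -0.0431, 0.0174]
tcp_rot: [[0.977, 0.214, 0.007], [0.214, -0.977, -0.008], [0.005, 0.009, -1.0]]
ft_force: [-7.7, -22.5, 28.0]
opening: 0.047
gripper_force: 14.7
```

```bash
python3 -c "
from h import *
go(-.095,.033,.016)
p,d=snap('scene');a=cv2.resize(p[180:270,270:380,::-1],None,fx=4,fy=4,interpolation=cv2.INTER_CUBIC)
q,d=snap('side');b=cv2.resize(q[170:230,260:360,::-1],None,fx=3.5,fy=6,interpolation=cv2.INTER_CUBIC)
cv2.imwrite('pics/c4.png',np.hstack([a,b]));o=get_obs();print(o['ft_force'],o['ft_torque'])"
```

```text
t 4.5 dock [-0.0934  0.0299  0.0174] F [ -7.7 -22.5  28. ] op 0.047 yaw 12.39
shift [-0.0054 -0.0102  0.0044]
[ -6.74359042 -22.53013613  27.52628199] [-3.37186042  1.36588738  0.24765328]
```

View pics/c4.png

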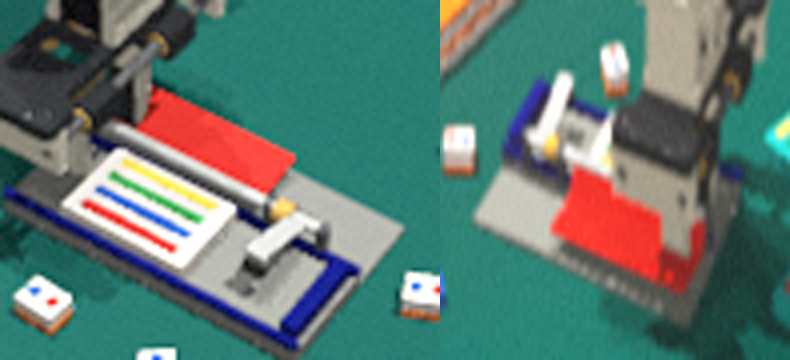

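The lateral force is pedal friction, and its moment about the hinge cancels part of the press. I'll relax y inward, which should let the pedal go deeper.

{"op": "play_rows", "data": {"plan": [[[0,0.01,0],0],[[0,0.02,0],0],[[0,0.02,0],0],[[0,0.02,0],0]]}}

```text
t: 5.0
eef_pos: [0.5493, -0.0452, 0.0159]
tcp_rot: [[0.977, 0.213, 0.004], [0.213, -0.977, -0.002], [0.003, 0.003, -1.0]]
ft_force: [-4.1, -5.2, 19.2]
opening: 0.0467
gripper_force: 9.9
```

```bash
python3 -c "
from h import *
go(-.095,.03,.016)"
```

```text
t 5.0 dock [-0.0936  0.0279  0.0159] F [-4.1 -5.2 19.2] op 0.0467 yaw 12.31
shift [-0.0045 -0.0069 -0.0002]
```

At 15.9 mm the pedal is level at the hard stop. Now I'll push the tray, in stages.

{"op": "play_rows", "data": {"plan": [[[0.02,0,0],0],[[0.04,0,0],0],[[0.06,0,0],0],[[0.08,0,0],0],[[0.1,0,0],0],[[0.12,0,0],0],[[0.14,0,0],0],[[0.16,0,0],0],[[0.18,0,0],0],[[0.2,0,0],0],[[0.2,0,0],0]]}}

```text
t: 6.1
eef_pos: [0.6037, -0.0317, 0.0156]
tcp_rot: [[0.977, 0.214, -0.006], [0.214, -0.977, -0.001], [-0.006, -0.0, -1.0]]
ft_force: [-16.6, -4.3, 27.7]
opening: 0.047
gripper_force: 13.5
```

```bash
python3 -c "
from h import *
go(-.0145,.03,.016)
p,d=snap('scene');a=cv2.resize(p[180:270,270:380,::-1],None,fx=4,fy=4,interpolation=cv2.INTER_CUBIC)
q,d=snap('side');b=cv2.resize(q[170:230,260:360,::-1],None,fx=3.5,fy=6,interpolation=cv2.INTER_CUBIC)
cv2.imwrite('pics/c5.png',np.hstack([a,b]))"
```

```text
t 6.1 dock [-0.0376  0.0295  0.0156] F [-16.6  -4.3  27.7] op 0.047 yaw 12.38
shift [ 0.077  -0.0017 -0.0017]
```

View pics/c5.png

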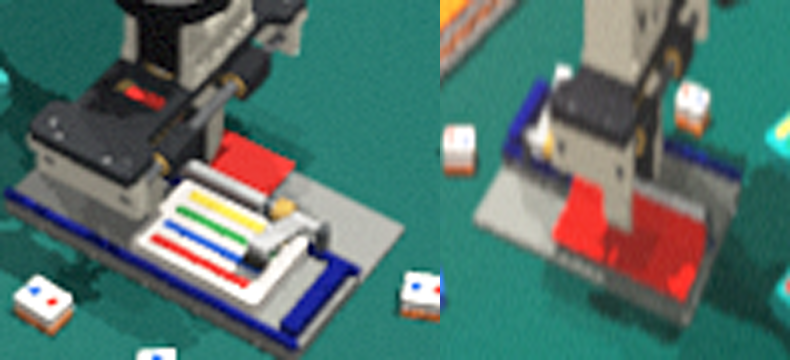

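The tray is passing cleanly under the raised foot. About 23 mm remain.

{"op": "play_rows", "data": {"plan": [[[0.015,0,0],0],[[0.03,0,0],0],[[0.045,0,0],0],[[0.06,0,0],0],[[0.065,0,0],0],[[0.065,0,0],0]]}}

```text
t: 6.8
eef_pos: [0.6215, -0.0279, 0.0157]
tcp_rot: [[0.977, 0.215, -0.009], [0.215, -0.977, -0.002], [-0.009, -0.0, -1.0]]
ft_force: [-20.9, -6.4, 28.9]
opening: 0.047
gripper_force: 14.2
```

{"op": "play_rows", "data": {"plan": [[[0.006,0,0],0],[[0.012,0,0],0],[[0.012,0,0],0]]}}

```text
t: 7.1
eef_pos: [0.6222, -0.0277, 0.0157]
tcp_rot: [[0.977, 0.214, -0.015], [0.214, -0.977, -0.002], [-0.015, -0.001, -1.0]]
ft_force: [-30.7, -9.0, 36.3]
opening: 0.0468
gripper_force: 22.4
```

```bash
python3 -c "
from h import *
go(-.0145,.03,.016)"
```

```text
t 7.1 dock [-0.0186  0.0295  0.0157] F [-30.7  -9.   36.3] op 0.0468 yaw 12.33
shift [ 0.0137 -0.0018 -0.0013]
```

The last 3.6 mm commanded gave only 0.7 mm of motion, with x force rising, so this is probably the stop. I'll verify in the image.

```bash
python3 -c "
from h import *
p,d=snap('scene');cv2.imwrite('pics/c6.png',cv2.resize(p[210:275,290:380,::-1],None,fx=8,fy=8,interpolation=cv2.INTER_CUBIC))"
```

```text
(no output)
```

View pics/c6.png

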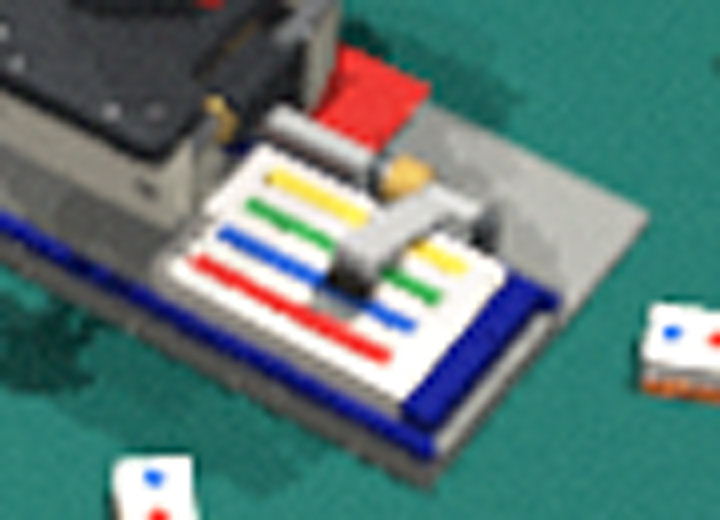

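The tray's leading edge is flush against the blue stop, edge line (400,400) to (510,270), with the foot raised above it. I'll back off slightly, then release the pedal upward.

{"op": "play_rows", "data": {"plan": [[[-0.015,0,0],0],[[-0.035,0,0],0],[[-0.035,0,0],0],[[-0.035,0,-0.012],0],[[-0.035,0,-0.024],0],[[-0.035,0,-0.036],0],[[-0.035,0,-0.05],0],[[-0.035,0,-0.07],0],[[-0.035,0,-0.1],0],[[-0.035,0,-0.16],0],[[-0.035,0,-0.25],0],[[-0.035,0,-0.35],0]]}}

```text
t: 8.35
eef_pos: [0.6183, -0.0281, 0.1192]
tcp_rot: [[0.977, 0.213, -0.001], [0.213, -0.977, 0.0], [-0.001, -0.0, -1.0]]
ft_force: [0.7, -0.6, -0.6]
opening: 0.0466
gripper_force: 0.0
```

{"op": "play_rows", "data": {"plan": [[[-0.2,0,-0.15],0],[[-0.35,0,-0.2],0],[[-0.35,0,-0.2],0],[[-0.35,0,-0.2],0],[[-0.35,0,-0.2],0],[[-0.35,0,-0.2],0]]}}

```text
t: 8.95
eef_pos: [0.517, -0.0504, 0.178]
tcp_rot: [[0.977, 0.213, -0.0], [0.213, -0.977, 0.0], [-0.0, -0.0, -1.0]]
ft_force: [-0.2, -0.0, -0.3]
opening: 0.0468
gripper_force: 0.0
```

Run:
```python
from h import *
go(-.1,.03,.2)
snap('wrist');p,d=snap('scene')
# tray top (white) extents in dock frame from wrist & scene
for n in('wrist','scene'):
    f=np.load(n+'.npz');p=f['p'].astype(int);d=f['d']
    v,u=np.nonzero(d>0); r=np.stack([(u-f['cx'])/f['fx'],(v-f['cy'])/f['fy'],np.ones(len(u))])*d[v,u]
    w=(f['orientation']@r).T+f['xyz']; q=(w[:,:2]-O); x=q@ex;y=q@ey;c=p[v,u];z=w[:,2]
    m=(abs(y)<.045)&(x>-.12)&(x<.12)&(c.min(1)>200)&(z<.033)&(z>.014)
    print(n,'white x',np.percentile(x[m],[1,50,99]).round(4),'y',np.percentile(y[m],[1,99]).round(4),m.sum())
    b=(abs(y+.003)<.02)&(x>.06)&(x<.12)&(c[:,2]>70)&(c[:,0]<60)&(c[:,1]<60)
    print('stop blue x',np.percentile(x[b],[2,98]).round(4),b.sum())
    rd=(c[:,0]>180)&(c[:,1]<90)&(c[:,2]<90)&(y>.035)&(y<.11)&(abs(x+.045)<.1)
    for lo in(.045,.055,.065,.075): 
        k=rd&(abs(y-lo)<.004); print('pedal z at y',lo,np.median(z[k]).round(4) if k.any() else None)
```

```text
t 8.95 dock [-0.1263  0.0297  0.178 ] F [-0.2 -0.  -0.3] op 0.0468 yaw 12.32
shift [ 0.0877 -0.0009 -0.0734]
wrist white x [-0.0079  0.0168  0.047 ] y [-0.0308  0.0322] 2867Traceback (most recent call last):
  File "<stdin>", line 12, in <module>
    return _quantile_unchecked(
        a, q, axis, out, overwrite_input, method, keepdims, weights)
    return _ureduce(a,
                    func=_quantile_ureduce_func,
    ...<5 lines>...
                    overwrite_input=overwrite_input,
                    method=method)
    r = func(a, **kwargs)
    result = _quantile(arr,
                       quantiles=q,
    ...<2 lines>...
                       out=out,
                       weights=wgt)
    slices_having_nans = np.isnan(arr[-1, ...])
                                  ~~~^^^^^^^^^
IndexError: index -1 is out of bounds for axis 0 with size 0
```

Run:
```python
from h import *
f=np.load('scene.npz');p=f['p']
def pix(x,y,z):
    c=f['orientation'].T@(world(x,y,z)-f['xyz']);return c[0]/c[2]*f['fx']+f['cx'],c[1]/c[2]*f['fy']+f['cy']
def prof(y,z,xs):
    for x in xs:
        u,v=pix(x,y,z);c=cv2.getRectSubPix(p,(1,1),(u,v))[0,0];print(round(x*1e3),c.tolist(),end=' ')
    print()
print('leading edge/stop y=-22');prof(-.024,.026,np.arange(.072,.106,.003))
print('y=+20');prof(.02,.026,np.arange(.072,.106,.003))
print('trailing y=-24');prof(-.024,.026,np.arange(-.02,.008,.002))
f2=np.load('wrist.npz');f=f2;p=f2['p']
print('wrist trailing');prof(-.005,.026,np.arange(-.02,.008,.002))
# pedal slope
F=np.load('scene.npz');d=F['d'];c=F['p'].astype(int);v,u=np.nonzero((d>0)&(c[:,:,0]>170)&(c[:,:,1]<90)&(c[:,:,2]<90))
w=(F['orientation']@(np.stack([(u-F['cx'])/F['fx'],(v-F['cy'])/F['fy'],np.ones(len(u))])*d[v,u])).T+F['xyz']
q=w[:,:2]-O;x=q@ex;y=q@ey;k=(y>.045)&(y<.095)&(abs(x+.045)<.065)
print(k.sum(),np.polyfit(y[k],w[k,2],1),'slope->angle',.4-np.arctan(np.polyfit(y[k],w[k,2],1)[0]), 'z@68',np.polyval(np.polyfit(y[k],w[k,2],1),.066))
```

```text
leading edge/stop y=-22
72 [253, 212, 203] 75 [254, 252, 250] 78 [255, 255, 254] 81 [253, 253, 249] 84 [132, 133, 182] 87 [25, 33, 152] 90 [29, 41, 159] 93 [31, 38, 146] 96 [10, 16, 80] 99 [97, 100, 115] 102 [162, 162, 156] 105 [100, 106, 101] 
y=+20
72 [254, 253, 208] 75 [254, 254, 254] 78 [255, 255, 254] 81 [248, 248, 244] 84 [119, 120, 171] 87 [26, 36, 153] 90 [24, 33, 157] 93 [28, 37, 149] 96 [11, 19, 92] 99 [67, 71, 101] 102 [136, 137, 133] 105 [114, 117, 113] 
trailing y=-24
-20 [164, 164, 158] -18 [164, 164, 157] -16 [165, 165, 157] -14 [164, 163, 156] -12 [161, 161, 156] -10 [169, 169, 162] -8 [209, 208, 200] -6 [250, 249, 245] -4 [255, 254, 254] -2 [255, 255, 255] 0 [255, 253, 251] 2 [255, 249, 243] 4 [254, 188, 179] 6 [254, 163, 154] 
wrist trailing
-20 [232, 229, 217] -18 [231, 228, 217] -16 [233, 231, 219] -14 [212, 207, 193] -12 [166, 159, 150] -10 [159, 150, 141] -8 [234, 222, 210] -6 [255, 255, 255] -4 [255, 255, 255] -2 [255, 255, 255] 0 [255, 255, 255] 2 [253, 254, 255] 4 [223, 242, 255] 6 [220, 241, 255] 
588 [0.16994388 0.01182456] slope->angle 0.23166438407135387 z@68 0.02304085149875239
```

White tray meets the blue stop at x = 84 mm with no gap on either side. The clip angle is about 0.23 by pedal slope (0.21 expected when clamping), and the arm is clear.

```bash
python3 -c "
from cell import *
print(hand_in())"
```

```text
the job is handed in; nothing more can be done
None
```

The tray is home against the end stop, the clip has been released and clamps it, and the arm is clear and touching nothing; the job was handed in at about 9 s of the 40 s allowed.

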